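# Release the docked caddy with the treadle and hold it up level

### The job

Press the dock's treadle all the way down to its stop with the gripper and let it come back up, so that the hook swings off the caddy. Then take the caddy by its handle bar, lift it straight up about 10 cm above its seat, and finish while still holding it there, level and steady, with the stamp and the carton still standing in it. Leave the other things on the table where they are.

Things in the scene. Friction and masses are not known exactly. Their poses are not given: they have to be found in the camera images.
- dock: fixed aluminium plate 150 x 280 x 12 mm on the table, carrying a treadle on its right half and the caddy's seat on its left half. Origin: centre of its underside, at table height. Its x axis points away from the robot (turned by the dock's yaw), y to the left along its long side. The seat's centre is at y = +70 mm, x = 0, on the plate's top (z = 12 mm); the seat is edged on three sides by strips 8 mm high
- treadle (a joint): steel treadle plate 115 long (dock x) x 88 wide x 8 mm with black rubber ribs, its top 48 mm above the table; hinged at its far edge (dock x = +55 mm) along dock y, so its near edge goes down when pressed. Value in rad: 0 up, 0.20 down at the stop. A spring brings it back; at the point treadle_press about 4 N start it and about 10 N hold it at the stop
- treadle_press (a point): the place to press, on top of the treadle plate, on its centre line 85 mm from the hinge (dock x = -30, y = -80, z = 49 mm when up); moves 17 mm down to the stop
- hook (a joint): dark steel hook between treadle and caddy (dock x = 0, y about 0, up to 58 mm above the table); its nose hangs 2 mm above a small lug on the caddy's right wall and locks the caddy down. Value in rad: 0 closed, beyond about 0.2 clear of the lug. Pressing the treadle to its stop swings it to about 0.33 towards the treadle, and it stays there by friction when the treadle comes back
- caddy: loose grey open tray 108 x 108 mm, walls 38 mm high and 4 mm thick, parted by a low middle wall along its x axis, with a handle bar over the middle carried by two posts; lug on its right wall. About 0.25 kg empty, 0.41 kg loaded. Origin: centre of its underside; axes as the dock's. It starts seated on the dock (origin 12 mm above the table)
- caddy_grip (a point): centre of the caddy's handle bar, 126 mm above the caddy's underside. The bar is black, 104 long (along the caddy's x), 18 wide (along its y: grip it across this width) and 24 mm high; the fingers come from above, one on either side in y
- stamp: loose wooden hand stamp with turned handle, 40 x 27 mm foot, 74 mm high, standing upright in the caddy's right compartment. Origin: centre of its underside, z up
- blade_carton: loose small carton 75 x 35 mm, 45 mm high, standing in the caddy's left compartment. Origin: centre of its underside, z up
- post (a point): foot of a fixed square upright post of the line frame, 40 x 40 mm, standing 1.5 m tall just behind the table, left of the dock; the point is on its axis at table height. It does not move; keep the arm clear of it
- big_carton: bystander: loose carton 45 x 85 mm, 60 mm high, on the table left of the dock. Origin: centre of its underside
- counter: bystander: hand tally counter, 44 x 44 x 25 mm, on the table further left. Origin: centre of its underside
- tape: bystander: flat roll of tape, 81 mm across, 19 mm high, on the table right of the dock. Origin: centre of its underside
- marker: bystander: felt marker, 130 mm long, 18 mm high, lying far left. Origin: centre of its underside
Mind the look-alikes: they are no part of the job. Leave any green look-alike of the blade_carton alone.

How it is judged:
On the way, in this order (a step that is already met when the one before it is completed fails the run):
1. the treadle is pressed to its stop and the hook has swung off the lug (value of joint treadle above 0.185 rad and value of joint hook above 0.22 rad and z of caddy in the frame of dock below 0.02 m), for 0.1 s.
2. the treadle is let up again (value of joint treadle below 0.04 rad), for 0.1 s.
3. the caddy is lifted clear of the dock by the gripper (z of caddy in the frame of dock above 0.045 m and contact force between the fingers and caddy above 1 N and contact force between caddy and dock below 0.1 N), for 0.2 s.
At the end, for the whole second after the job is handed in: gripper holds the caddy (over 1 N), underside 60 to 170 mm above its seat, within 60 mm sideways, tilted under 0.12 rad, at rest (under 20 mm/s, 0.15 rad/s), not touching the dock; stamp and carton stand (within 0.25 rad) in their compartments; treadle up (under 0.04 rad) (z of caddy in the frame of dock between 0.072 and 0.182 m and x of caddy in the frame of dock between -0.06 and 0.06 m and y of caddy in the frame of dock between 0.01 and 0.13 m and angle between caddy's own z axis and vertical below 0.12 rad and linear speed of caddy below 0.02 m/s and angular speed of caddy below 0.15 rad/s and contact force between the fingers and caddy above 1 N and contact force between caddy and dock below 0.1 N and value of joint treadle below 0.04 rad and angle between each of stamp, blade_carton's own z axis and vertical below 0.25 rad and z of stamp in the frame of caddy between -0.01 and 0.02 m and x of stamp in the frame of caddy between -0.055 and 0.055 m and y of stamp in the frame of caddy between -0.06 and 0 m and z of blade_carton in the frame of caddy between -0.01 and 0.02 m and x of blade_carton in the frame of caddy between -0.055 and 0.055 m and y of blade_carton in the frame of caddy between 0 and 0.06 m); the arm keeps its last pose, push and grip.
It fails at once if a bystander is moved more than 30 mm (distance of any of big_carton, counter, tape, marker from where it was at the start of the episode above 0.03 m).
It fails at once if the stamp or the carton in the caddy tips over (angle between any of stamp, blade_carton's own z axis and vertical above 0.7 rad).
It also fails if it takes over 48 s, if anything falls off the work surface, if the arm or the gripper's body presses on something with over 40 N, if the wrist force passes 120 N, or if a joint passes its speed limit or range.

### The arm

A 6-joint arm with a two-finger parallel gripper is mounted at the origin on a cart in front of the work surface, level with it; the furniture and walls round the work are solid. World frame = base frame: x ahead of the robot, y to its left, z up, the work surface at z = 0. Lengths are in m, angles in rad, forces in N, time in s.
With the tool pointing down it reaches from about 0.4 to 0.925 m from the base axis. Payload 12.5 kg.
Tool frame: the origin (TCP) lies at the very end of the fingers, on their centre line; the grasp point (between the pads) lies 19 mm behind it; z points along the fingers, y is the direction in which the jaws open and shut (so a half turn about z gives the same grasp; the last joint's range is limited). The gripper opens to 95 mm and grips with 3 to 60 N. Pads are 20 mm wide; open, the fingers measure 119 mm over their backs; the gripper's body (75 mm by 180 mm) begins 59 mm behind the grasp point.
Start: joints at [-1.206, 0.491, 1.559, -0, 1.092, -0.106], TCP at [0.284, -0.557, 0.215] pointing down, gripper open.
Joint ranges: [-3.1, 3.1], [-0.84, 2.19], [0.05, 2.79], [-1.13, 4.28], [0.06, 2.93], [-2.69, 2.69]. Speed limits (rad/s): [2.22, 2.22, 2.79, 3.14, 3.14, 3.14].

### API

Orientations are given as a unit quaternion [w, x, y, z].
In Python, from rig import state, capture, camera_params, hand_in, boxes_of, mark_of gives the robot as it stands.
- The arm moves only by the tool servo_tool, never from a script. Its arguments are lists of equal length, an entry for each row: "xyz": the shift along the tool's x, y, z in cm, a list of three; "turn": the turn, a rotation vector about the tool's x, y, z in degrees, a list of three; "gripper": the closure, from 0 (fully open) to 1 (shut). A call has 1 to 8 rows; each row shifts and turns the pose as measured when the row begins, along the tool's axes as they then stand; what a row does not reach is not made up. A row lasts 1/12 s, in which the tool goes at most 41.7 mm and 7.16 degrees, less where a joint would pass 70% of its speed; a pose out of reach is approached as far as the arm can. A call with a gripper value outside its range is refused whole. The fingers move at their own pace and stop on an object; "newtons" is the grip in N (left out, the last holds). Time passes only in rows, so rows that do not move let the fingers close. It gives the time, the measured TCP pose, the force and the opening at its end, in the units of the state.
- state(): the state, without advancing time (a new reading comes with each control period).
- capture(name): name is "scene" or "top"; returns the picture (420x560x3 uint8, red, green, blue); there is no depth.
- camera_params(name): a dict with "fx", "fy", "cx", "cy" (pixels), "k1" (the pictures are not rectified: a ray, as slopes to the right and down, at radius r is drawn at 1 + k1 r^2 times it, then the intrinsics apply), "camera_from_world" (4x4, takes a point from world to camera coordinates). Camera axes: x right, y down, z forward; pixel columns grow to the right and rows downward; lengths in m; the calibration is good to about 2 mm. A picture is of the moment at which its call begins. camera_params takes no time and is no camera call.
- hand_in(): hands the job in, once; it reports no verdict.
Trained networks look in the newest picture that a camera, given by its name, has taken for a name from the list of things; names that differ only in an ending like _2 or _b are one class to them, and where a whole thing is asked for, a point or a joint stands for the part that bears it (a point fixed in the world has none). Each returns a list of dicts, best first, with "conf" (0 to 1); they miss things now and then, are a little off and sometimes report something else, mostly with a low value. They report only what shows in the picture. A call takes as long as a camera call. They do not tell look-alikes from the thing itself.
- boxes_of(camera, thing): "centre" ([x, y, z] in m, in world coordinates, good to about 4 mm: the middle of the surface that is visible of it).
- mark_of(camera, thing): "centre" ([x, y, z] in m, in world coordinates, good to about 4 mm: a listed point, or the origin of a listed thing).
The state is a dict: "time": time; "joints": joint angles; "joint_vel": joint speeds; "joint_efforts": joint torques, N m; "eef_pos": TCP position; "tcp_rot": TCP orientation; "wrist_force": force on the tool from outside, world axes, zero at the start; "ft_torque": the same for the moment, N m; "width": opening from 0.0 (shut) to 1.0 (fully open).
Only numpy, scipy, OpenCV 4.12 (cv2) and the standard library are available. Lean on these libraries where they do the work, as an engineer would, in place of code of your own. Each camera call takes 0.05 s, during which the arm holds its last target. There are 200 camera calls.

## Working session

There is one attempt and no reset: what is moved stays moved. The work goes in short steps, Python scripts to look and compute and a tool call to move; the robot and the scene stay as the last step left them, time stands still between calls to the robot, and variables do not carry over. Pictures are saved under pics/ and viewed, on a budget of 10 in all, crops included, one or two more only if the job needs it, and the job is handed in when it is done.

Besides the shell and the picture viewer there is one more tool, called after "Emit:" by a JSON object that holds its "op" and its "data". servo_tool: Moves the arm, as the interface text tells. Its arguments: {"type":"object","properties":{"xyz":{"type":"array","items":{"type":"array","items":{"type":"number"}}},"turn":{"type":"array","items":{"type":"array","items":{"type":"number"}}},"gripper":{"type":"array","items":{"type":"number"}},"newtons":{"type":"number"}},"required":["xyz","turn","gripper"]}

```bash
mkdir -p pics
cat > h.py <<'E'
import numpy as np, cv2
from rig import *
def P(cam,p):
    c=camera_params(cam); T=np.array(c["camera_from_world"]); q=T[:3,:3]@np.array(p)+T[:3,3]
    s=q[:2]/q[2]; s=s*(1+c["k1"]*(s@s)); return np.array([c["fx"]*s[0]+c["cx"],c["fy"]*s[1]+c["cy"]])
def save(cam,n,im=None):
    im=capture(cam) if im is None else im
    cv2.imwrite(f"pics/{n}.png",cv2.cvtColor(im,cv2.COLOR_RGB2BGR)); return im
E
python3 - <<'E'
from h import *
a=save("scene","s0"); b=save("top","t0")
for cam in("scene","top"):
  for t in "dock treadle_press caddy_grip caddy hook stamp blade_carton big_carton post tape".split():
    print(cam,t,[(np.round(d["centre"],3).tolist(),round(d["conf"],2)) for d in mark_of(cam,t)[:3]])
print({k:np.round(v,3) for k,v in state().items()})
E
```

```text
scene dock []
scene treadle_press []
scene caddy_grip [([0.467, -0.073, 0.137], 0.57)]
scene caddy [([0.462, -0.081, 0.012], 0.82)]Traceback (most recent call last):
  File "<stdin>", line 5, in <module>
ValueError: it knows: big_carton, blade_carton, caddy, caddy_grip, counter, dock, marker, post, stamp, tape, treadle_press
```

View pics/s0.png

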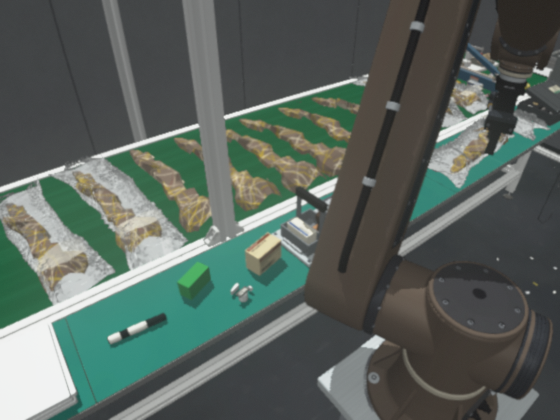

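View pics/t0.png

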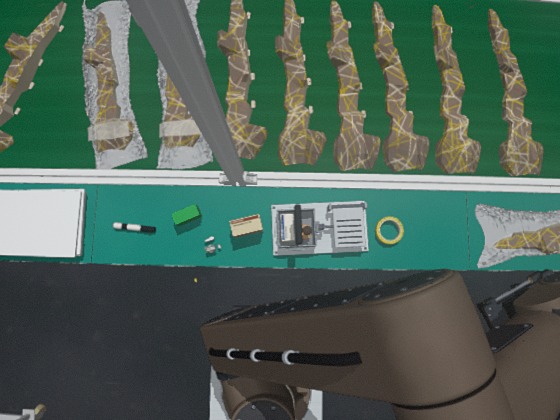

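The scene view shows the caddy at about (300,230), with the treadle hidden by the arm. The top view shows the dock at (320,228), caddy at (296,228), treadle at (349,227), tape at (389,230) and post foot at (237,180).

Run:
```python
from h import *
a=capture("top")
for t in "dock treadle_press caddy_grip caddy stamp blade_carton big_carton post tape".split():
    print(t,[(np.round(d["centre"],3).tolist(),round(d["conf"],2)) for d in mark_of("top",t)[:3]])
print({k:np.round(v,3).tolist() for k,v in state().items()})
c=a[190:270,250:430]; save("top","t1",cv2.resize(c,None,fx=4.4,fy=4.4,interpolation=cv2.INTER_CUBIC))
```

```text
dock [([0.47, -0.146, -0.0], 0.91)]
treadle_press [([0.442, -0.23, 0.05], 0.71)]
caddy_grip [([0.461, -0.077, 0.138], 0.76)]
caddy [([0.463, -0.08, 0.013], 0.61)]
stamp [([0.455, -0.108, 0.013], 0.64)]
blade_carton [([0.501, 0.241, -0.003], 0.92), ([0.458, -0.052, 0.018], 0.63), ([0.463, -0.358, 0.0], 0.25)]
big_carton [([0.472, 0.069, 0.0], 0.86)]
post []
tape [([0.464, -0.355, -0.003], 0.7)]
{'time': 0.8, 'joints': [-1.206, 0.491, 1.559, -0.0, 1.092, -0.106], 'joint_vel': [-0.002, -0.0, -0.001, 0.001, 0.0, -0.0], 'joint_efforts': [0.0, -61.241, -25.841, 0.069, 0.045, -0.0], 'eef_pos': [0.284, -0.557, 0.215], 'tcp_rot': [0.0, 0.972, 0.233, -0.0], 'wrist_force': [-0.215, 0.007, -0.39], 'ft_torque': [0.015, 0.023, -0.017], 'width': 1.002}
```

View pics/t1.png

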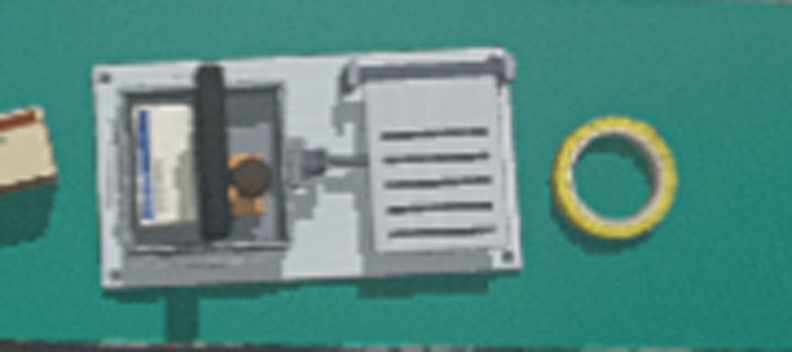

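The close-up shows the dock corners (crop pixels) at (95,67), (512,50), (520,270) and (105,287). The hook sits between treadle and caddy, and the handle runs along (210,65)–(213,235). I'll fit the dock pose from the corners.

Run:
```python
from h import *
from scipy.optimize import least_squares
px=np.array([(95,67),(512,50),(520,270),(105,287)])/4.4+[250,190]
loc=[(75,140),(75,-140),(-75,-140),(-75,140)]
def W(v,x,y,z): c,s=np.cos(v[2]),np.sin(v[2]); return [v[0]+c*x-s*y,v[1]+s*x+c*y,z]
r=least_squares(lambda v:np.ravel([P("top",W(v,x/1e3,y/1e3,.012))-p for (x,y),p in zip(loc,px)]),[.47,-.146,.04])
print(r.x,r.cost,'press',W(r.x,-.03,-.08,.049),'grip',W(r.x,0,.07,.138))
print(camera_params("top")["fx"],P("top",[.47,-.146,.012]))
# handle bar ends seen in crop: far (210,65), near (213,238)
for x in(.052,-.052): print(x,(P("top",W(r.x,x,.07,.15))-[250,190])*4.4)
s=state();from scipy.spatial.transform import Rotation as R
q=s["tcp_rot"];print(R.from_quat([q[1],q[2],q[3],q[0]]).as_matrix().round(3))
```

```text
[ 0.4651454  -0.15140142  0.0550691 ] 1.1009955909121862 press [np.float64(0.4395941813660019), np.float64(-0.2329313821045138), 0.049] grip [np.float64(0.4612925129339203), np.float64(-0.08150753191185535), 0.138]
391.4470758814738 [318.37302247 226.40808846]
0.052 [211.8733908   62.42034552]
-0.052 [219.7357324  238.35352698]
[[ 0.891  0.454  0.   ]
 [ 0.454 -0.891 -0.   ]
 [-0.     0.    -1.   ]]
```

Emit:
{"op": "servo_tool", "data": {"xyz": [[0, 0, 0], [0, 0, 0], [0, 0, 0], [0, 0, 0], [1.7, -3.2, 0.5], [1.7, -3.2, 0.5], [1.7, -3.2, 0.5], [1.7, -3.2, 0.5]], "turn": [[0, 0, 6], [0, 0, 6], [0, 0, 6], [0, 0, 6], [0, 0, 0], [0, 0, 0], [0, 0, 0], [0, 0, 0]], "gripper": [1, 1, 1, 1, 1, 1, 1, 1], "newtons": 30}}

```text
time: 1.47
eef_pos: [0.3464, -0.4287, 0.1938]
tcp_rot: [0.002, 1.0, 0.011, 0.0]
wrist_force: [1.2, -0.4, -0.2]
width: 0.491
```

Emit:
{"op": "servo_tool", "data": {"xyz": [[1.7, -3.4, 1], [1.7, -3.4, 1], [1.7, -3.4, 1], [1.7, -3.4, 1], [1.7, -3.4, 1], [1.5, -2.5, 1], [0, 0, 0], [0, 0, 0]], "turn": [[0, 0, -1.5], [0, 0, 0], [0, 0, 0], [0, 0, 0], [0, 0, 0], [0, 0, 0], [0, 0, 0], [0, 0, 0]], "gripper": [1, 1, 1, 1, 1, 1, 1, 1]}}

```text
time: 2.13
eef_pos: [0.4421, -0.2149, 0.1312]
tcp_rot: [0.003, 1.0, 0.027, 0.001]
wrist_force: [-0.8, 0.1, -0.3]
width: 0.012
```

Run:
```python
from h import *
b=capture("scene"); a=capture("top")
for cam in("scene","top"):
  for t in "dock treadle_press caddy_grip".split():
    print(cam,t,[(np.round(d["centre"],3).tolist(),round(d["conf"],2)) for d in mark_of(cam,t)[:3]])
s=state();print(s["eef_pos"],s["joints"],s["tcp_rot"])
c1=cv2.resize(a[180:270,250:430],None,fx=4.4,fy=4.4,interpolation=cv2.INTER_CUBIC)
save("top","t2",c1)
```

```text
scene dock []
scene treadle_press []
scene caddy_grip [([0.464, -0.073, 0.138], 0.64)]
top dock [([0.471, -0.15, 0.0], 0.77)]
top treadle_press []
top caddy_grip [([0.463, -0.078, 0.138], 0.6)]
[ 0.44139879 -0.21686343  0.1315194 ] [-0.58925557  0.41592993  1.97561834 -0.00481666  0.74359249  0.93547875] [0.00319287 0.999686   0.02479567 0.00169962]
```

View pics/t2.png

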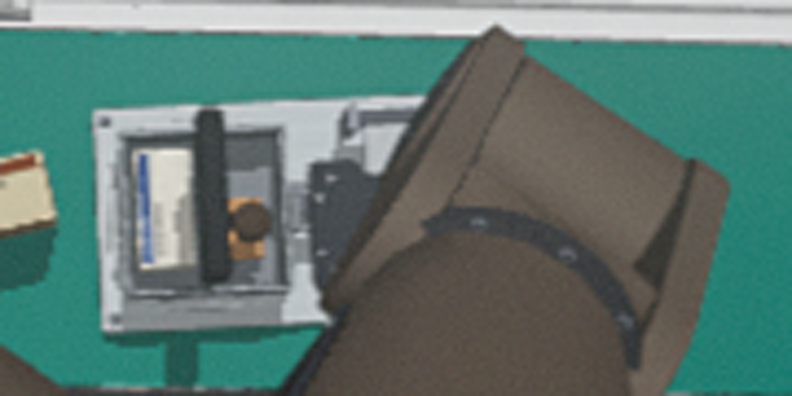

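The view shows the gripper body over the treadle with its left edge at crop x≈310. That clears the handle (x≈230). I'll shift slightly right and descend.

Emit:
{"op": "servo_tool", "data": {"xyz": [[0, 1.5, 0], [0, 0, 2.5], [0, 0, 2.5], [0, 0, 1.5], [0, 0, 0.5], [0, 0, 0], [0, 0, 0]], "turn": [[0, 0, 0], [0, 0, 0], [0, 0, 0], [0, 0, 0], [0, 0, 0], [0, 0, 0], [0, 0, 0]], "gripper": [1, 1, 1, 1, 1, 1, 1]}}

```text
time: 3.12
eef_pos: [0.4425, -0.2372, 0.0612]
tcp_rot: [0.005, 1.0, 0.022, 0.004]
wrist_force: [0.5, -0.3, 0.5]
width: 0.002
```

Emit:
{"op": "servo_tool", "data": {"xyz": [[0, 0, 0.8], [0, 0, 0.6], [0, 0, 0.6], [0, 0, 0.6], [0, 0, 0.4]], "turn": [[0, 0, 0], [0, 0, 0], [0, 0, 0], [0, 0, 0], [0, 0, 0]], "gripper": [1, 1, 1, 1, 1]}}

```text
time: 3.53
eef_pos: [0.4443, -0.2385, 0.0331]
tcp_rot: [0.007, 1.0, 0.022, 0.007]
wrist_force: [-0.0, 4.0, 10.4]
width: 0.002
```

Emit:
{"op": "servo_tool", "data": {"xyz": [[0, 0, 0.3], [0, 0, 0.3], [0, 0, 0.3]], "turn": [[0, 0, 0], [0, 0, 0], [0, 0, 0]], "gripper": [1, 1, 1]}}

```text
time: 3.78
eef_pos: [0.445, -0.2385, 0.0303]
tcp_rot: [0.008, 1.0, 0.023, 0.009]
wrist_force: [-18.3, 7.4, 67.6]
width: 0.003
```

Emit:
{"op": "servo_tool", "data": {"xyz": [[0, 0, 0.1], [0, 0, 0.1], [0, 0, -0.8], [0, 0, -1.2], [0, 0, -2], [0, 0, -3], [0, 0, -4], [0, 0, -4]], "turn": [[0, 0, 0], [0, 0, 0], [0, 0, 0], [0, 0, 0], [0, 0, 0], [0, 0, 0], [0, 0, 0], [0, 0, 0]], "gripper": [1, 1, 1, 1, 1, 1, 1, 1]}}

```text
time: 4.45
eef_pos: [0.4392, -0.2341, 0.1821]
tcp_rot: [0.007, 1.0, 0.023, 0.006]
wrist_force: [0.1, -0.4, -0.3]
width: 0.002
```

Emit:
{"op": "servo_tool", "data": {"xyz": [[0, 0, -4], [0, 0, -3], [0, 0, 0]], "turn": [[0, 0, 0], [0, 0, 0], [0, 0, 0]], "gripper": [0, 0, 0]}}

```text
time: 4.7
eef_pos: [0.4396, -0.2337, 0.2623]
tcp_rot: [0.01, 1.0, 0.023, 0.01]
wrist_force: [-0.1, -0.1, 0.2]
width: 0.16
```

Emit:
{"op": "servo_tool", "data": {"xyz": [[0, 0, 0], [0, 0, 0]], "turn": [[1.1, -1.1, 0], [0, 0, 0]], "gripper": [0, 0]}}

```text
time: 4.87
eef_pos: [0.4401, -0.2337, 0.2641]
tcp_rot: [0.002, 1.0, 0.024, 0.002]
wrist_force: [-0.7, 0.2, 0.2]
width: 0.297
```

Run:
```python
from h import *
b=capture("scene"); a=capture("top")
c1=cv2.resize(a[190:270,250:400],None,fx=4.4,fy=4.4,interpolation=cv2.INTER_CUBIC)
c2=cv2.resize(b[170:270,250:400],None,fx=4.4,fy=4.4,interpolation=cv2.INTER_CUBIC)[:248+190]
v=np.vstack([c1,c2]); v=cv2.resize(v,None,fx=.75,fy=.75)
save("top","t3",v); print(v.shape, state()["tcp_rot"],state()["eef_pos"])
```

```text
(592, 495, 3) [0.00179116 0.99971576 0.02370131 0.00185219] [ 0.43951702 -0.23330485  0.26301668]
```

View pics/t3.png

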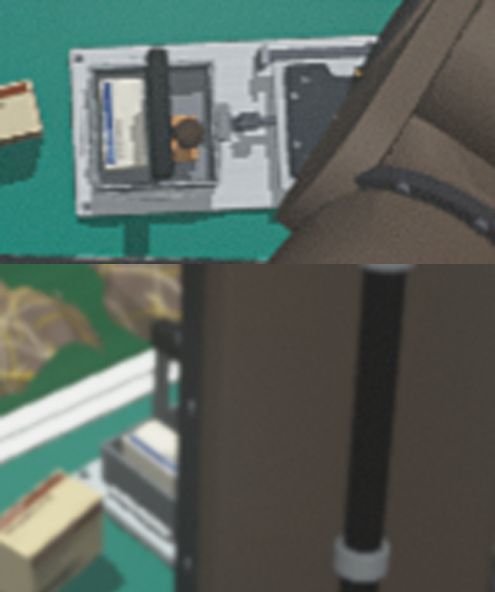

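The top view shows the hook (232–260, 122) now standing clear of the lug (222,122), so it has swung off. Now I'll move above the handle.

Emit:
{"op": "servo_tool", "data": {"xyz": [[0.8, -3.8, 0], [0.8, -3.8, 0], [0.8, -3.8, 0], [0.6, -3.5, 0], [0, 0, 0], [0, 0, 0], [0, 0, 0], [0, 0, 0]], "turn": [[0, 0, 0], [0, 0, 0], [0, 0, 0], [0, 0, 0], [0, 0, 0], [0, 0, 0], [0, 0, 0], [0, 0, 0]], "gripper": [0, 0, 0, 0, 0, 0, 0, 0]}}

```text
time: 5.63
eef_pos: [0.4611, -0.0781, 0.2544]
tcp_rot: [0.001, 1.0, 0.022, -0.002]
wrist_force: [-0.1, -0.2, 0.9]
width: 0.939
```

Emit:
{"op": "servo_tool", "data": {"xyz": [[0, 0, 3], [0, 0, 3], [0, 0, 3], [0, 0, 2], [0, 0, 1.4], [0, 0, 0], [0, 0, 0]], "turn": [[0, 0, 0], [0, 0, 0], [0, 0, 0], [0, 0, 0], [0, 0, 0], [0, 0, 0], [0, 0, 0]], "gripper": [0, 0, 0, 0, 0, 0, 0]}}

```text
time: 6.22
eef_pos: [0.461, -0.0867, 0.1251]
tcp_rot: [0.002, 1.0, 0.017, -0.0]
wrist_force: [0.8, -0.5, 0.5]
width: 0.997
```

Run:
```python
from h import *
b=capture("scene"); a=capture("top")
c1=cv2.resize(a[190:270,250:400],None,fx=4.4,fy=4.4,interpolation=cv2.INTER_CUBIC)
c2=cv2.resize(b[170:270,250:400],None,fx=4.4,fy=4.4,interpolation=cv2.INTER_CUBIC)
v=np.vstack([c1,c2]); v=cv2.resize(v,None,fx=.74,fy=.74)
save("top","t4",v); print(v.shape, state()["tcp_rot"],state()["eef_pos"])
```

```text
(586, 488, 3) [2.05349040e-03 9.99857068e-01 1.67733083e-02 5.31727994e-04] [ 0.46140178 -0.08656101  0.1259576 ]
```

View pics/t4.png

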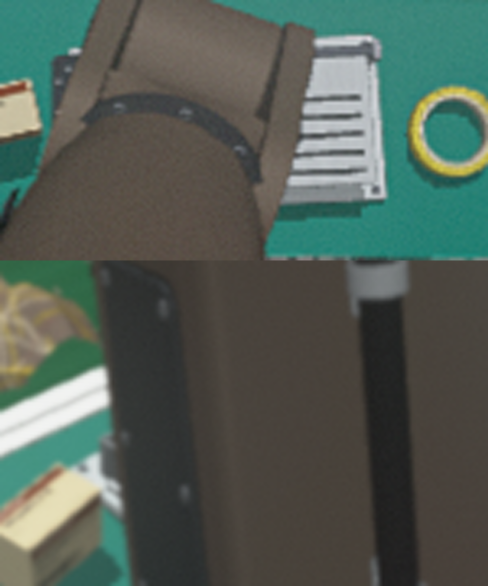

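The arm hides the handle in both views. The treadle (top view, 335,115) is back up. I'll make a small correction and close gently.

Emit:
{"op": "servo_tool", "data": {"xyz": [[0, -0.8, 0.4], [0, 0, 0.2], [0, 0, 0], [0, 0, 0], [0, 0, 0], [0, 0, 0], [0, 0, 0], [0, 0, 0]], "turn": [[0, 0, -0.9], [0, 0, 0], [0, 0, 0], [0, 0, 0], [0, 0, 0], [0, 0, 0], [0, 0, 0], [0, 0, 0]], "gripper": [0, 0, 1, 1, 1, 1, 1, 1], "newtons": 10}}

```text
time: 6.98
eef_pos: [0.4628, -0.0783, 0.1232]
tcp_rot: [0.003, 1.0, 0.026, 0.004]
wrist_force: [0.5, -0.4, 0.1]
width: 0.632
```

Emit:
{"op": "servo_tool", "data": {"xyz": [[0, 0, 0], [0, 0, 0], [0, 0, 0], [0, 0, 0]], "turn": [[0, 0, 0], [0, 0, 0], [0, 0, 0], [0, 0, 0]], "gripper": [1, 1, 1, 1]}}

```text
time: 7.32
eef_pos: [0.4629, -0.0784, 0.1233]
tcp_rot: [0.003, 1.0, 0.026, 0.004]
wrist_force: [0.3, 0.5, -0.5]
width: 0.355
```

Emit:
{"op": "servo_tool", "data": {"xyz": [[0, 0, 0.2], [0, 0, 0], [0, 0, 0], [0, 0, 0], [0, 0, 0], [0, 0, 0], [0, 0, 0], [0, 0, 0]], "turn": [[0.3, -0.3, 0], [0, 0, 0], [0, 0, 0], [0, 0, 0], [0, 0, 0], [0, 0, 0], [0, 0, 0], [0, 0, 0]], "gripper": [1, 1, 1, 1, 1, 1, 1, 1]}}

```text
time: 7.98
eef_pos: [0.4629, -0.078, 0.121]
tcp_rot: [0.0, 1.0, 0.026, 0.001]
wrist_force: [0.7, 2.6, 0.4]
width: 0.188
```

The opening is 17.9 mm, which matches the bar. I'll firm the grip and lift slowly.

Emit:
{"op": "servo_tool", "data": {"xyz": [[0, 0, 0], [0, 0, 0], [0, 0, 0], [0, 0, 0], [0, 0, -0.3], [0, 0, -0.4], [0, 0, -0.5], [0, 0, -0.5]], "turn": [[0, 0, 0], [0, 0, 0], [0, 0, 0], [0, 0, 0], [0, 0, 0], [0, 0, 0], [0, 0, 0], [0, 0, 0]], "gripper": [1, 1, 1, 1, 1, 1, 1, 1], "newtons": 40}}

```text
time: 8.65
eef_pos: [0.4616, -0.0779, 0.1377]
tcp_rot: [-0.0, 1.0, 0.026, -0.001]
wrist_force: [-0.3, -0.1, -5.3]
width: 0.185
```

Emit:
{"op": "servo_tool", "data": {"xyz": [[0, 0, -0.7], [0, 0, -1], [0, 0, -1], [0, 0, -1], [0, 0, -1], [0, 0, -1], [0, 0, -0.7], [0, 0, -0.4]], "turn": [[0, 0, 0], [0, 0, 0], [0, 0, 0], [0, 0, 0], [0, 0, 0], [0, 0, 0], [0, 0, 0], [0, 0, 0]], "gripper": [1, 1, 1, 1, 1, 1, 1, 1]}}

```text
time: 9.32
eef_pos: [0.4609, -0.078, 0.2132]
tcp_rot: [-0.0, 1.0, 0.025, -0.001]
wrist_force: [-0.6, 0.7, -5.3]
width: 0.184
```

Emit:
{"op": "servo_tool", "data": {"xyz": [[0, 0, -0.8], [0, 0, -0.5], [0, 0, -0.3], [0, 0, 0], [0, 0, 0], [0, 0, 0]], "turn": [[0, 0, 0], [0, 0, 0], [0, 0, 0], [0, 0, 0], [0, 0, 0], [0, 0, 0]], "gripper": [1, 1, 1, 1, 1, 1]}}

```text
time: 9.82
eef_pos: [0.4605, -0.0779, 0.2314]
tcp_rot: [-0.0, 1.0, 0.025, -0.001]
wrist_force: [-0.1, -0.0, -4.0]
width: 0.185
```

Run:
```python
from h import *
b=capture("scene"); a=capture("top")
for cam in("scene","top"):
  for t in "caddy caddy_grip stamp blade_carton treadle_press big_carton tape".split():
    print(cam,t,[(np.round(d["centre"],3).tolist(),round(d["conf"],2)) for d in mark_of(cam,t)[:3]])
c1=cv2.resize(a[190:270,220:400],None,fx=4,fy=4,interpolation=cv2.INTER_CUBIC)
c2=cv2.resize(b[150:270,220:400],None,fx=4,fy=4,interpolation=cv2.INTER_CUBIC)
v=np.vstack([c1,c2]); v=cv2.resize(v,None,fx=.74,fy=.74)
save("top","t5",v); s=state(); print({k:np.round(v,3).tolist() for k,v in s.items()})
```

```text
scene caddy []
scene caddy_grip []
scene stamp []
scene blade_carton []
scene treadle_press []
scene big_carton [([0.466, 0.067, 0.0], 0.9)]
scene tape []
top caddy []
top caddy_grip []
top stamp []
top blade_carton [([0.496, 0.241, -0.002], 0.97)]
top treadle_press [([0.441, -0.228, 0.047], 0.72)]
top big_carton []
top tape [([0.466, -0.356, -0.003], 0.66)]
{'time': 10.617, 'joints': [-0.309, 0.247, 1.907, -0.0, 0.989, 1.211], 'joint_vel': [0.0, 0.0, -0.0, -0.001, 0.0, -0.0], 'joint_efforts': [-0.003, -44.415, -25.436, 0.071, -0.053, -0.001], 'eef_pos': [0.461, -0.078, 0.232], 'tcp_rot': [0.0, 1.0, 0.025, -0.0], 'wrist_force': [0.02, 0.198, -4.527], 'ft_torque': [-0.009, -0.048, -0.043], 'width': 0.189}
```

View pics/t5.png

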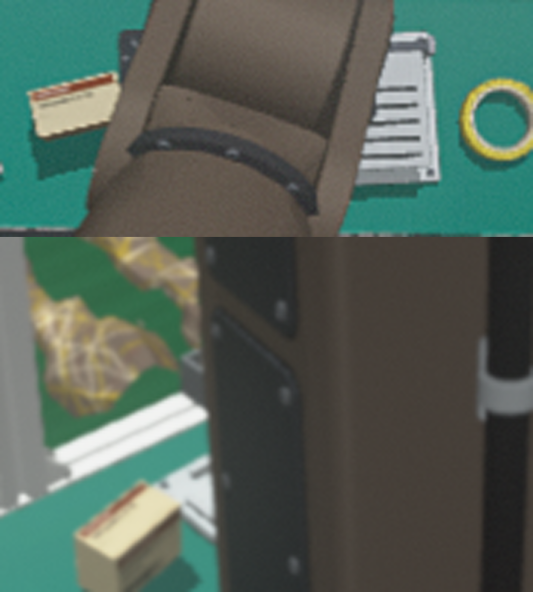

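The caddy corner shows at (193,375), raised above the dock. The treadle is up, and the big carton and tape haven't moved. The wrist carries about 4–4.5 N, close to the loaded weight, and everything is at rest, so I'm handing in.

```bash
python3 -c "
from rig import *
print(hand_in())"
```

```text
the job is handed in; nothing more can be done
None
```

The treadle was pressed to its stop and let up again. The caddy is held by its handle bar about 11 cm above its seat, and the job was handed in at about 10.6 s.

- **Press and release:** the fingers went down to z ≈ 0.030 m, where the wrist read about 68 N (limit 120 N), well past the 10 N that holds the stop. Pictures afterwards show the hook clear of the lug and the treadle back up.
- **Hold:** the opening is 17.9 mm against an 18 mm bar, gripped at 40 N. The wrist carries about 4–4.5 N, close to the loaded caddy's 4.0 N. Joint speeds are near zero and the tool is vertical.
- **Bystanders:** the big carton and tape read within about 6 mm of where they started, about the networks' own error. I did not check the counter and marker at the end; the arm never went near them.
- **Not confirmed by sight:** at the end the arm hid the caddy's inside from both cameras, and the networks found neither caddy, stamp nor the caddy's own carton. That the stamp and carton still stand and the caddy is level rests on the slow lift, the carried weight and a small wrist moment.

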